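# Unclip the spent battery from the work light

### The job

The work light's battery is flat. Press in the battery's sprung snap tab and, keeping it pressed, draw the battery straight out of the light's slanted bay, then set it down gently, standing upright on its foot and let go, inside the empty metal tray. Leave the jar, tin, brush and scraper round the light where they are.

Things in the scene. Friction and masses are not known exactly. Their poses are not given: they have to be found in the camera images.
- lamp: Cordless work light, fixed, 210 x 170 mm, 100 mm tall: a low flood panel on its +x side and, behind it (towards the robot), a battery bay that leans 30 degrees towards the robot (the way out is up and towards the lamp's -x). Origin: centre of the underside of its base plate, on the table; x towards the panel, z up.
- bay_floor (a point): Centre of the bay's floor, where the battery's foot starts (30 mm along x and 40 mm above the lamp's origin; axes as the lamp's). The bay is 50 mm deep along the leaning axis, walls 6 mm thick; on the tab side it reaches 38 mm from the battery's centre line. The battery rests on its lower wall, with 3 mm to spare on the tab side and 2 mm at each end of its width.
- pack_mid (a point): Grey battery, a block 40 (x) x 62 (y) x 105 (z) mm, 0.25 to 0.5 kg, latched in the bay, upper 55 mm standing out. Point: centre of the block. z: long axis, foot to top, the way out (50 mm clears the bay); x: to the face with the snap tab (the upper one, towards the panel). Without the tab pressed it cannot be pulled out; a pinch across x, on tab and back face, both unlatches and holds it.
- pack_foot (a point): Centre of the underside of the battery (52.5 mm below its centre along its own z), same axes.
- tab_face (a point): Centre of the outer face of the black snap tab's thumb pad on the battery: 34 mm wide (y), 33 mm long (z), spanning 60 to 93 mm above the foot (the bay's rim is at 50), 10 mm proud of the battery's +x face. Moves in as it is pressed; axes as the battery's. Over tab and back the battery measures 50 mm, with the tab pressed 42 mm.
- tab (a joint): Travel of the snap tab, m: 0 out (latched), 0.008 fully pressed into the battery (along its -x). Spring: about 2.5 N to start it, 6.5 N fully in. The hook on its lower end lets go of the bay's lip after 4 to 7 mm. It springs out when let go.
- tray_in (a point): Empty shallow open tray of bare aluminium, fixed to the table, 150 (x) x 130 (y) x 20 mm outside, walls 4 mm; the point is the centre of its inner floor, axes along its sides. On one side of the lamp; a wooden caddy is on the other.
- caddy: Wooden pigment caddy, fixed, 150 x 130 mm, 20 mm thick with six white pots in it, 46 mm tall in all; origin at the centre of its underside. Not needed.
- jar: Bystander: small glass jar with a white cap, 60 mm across, 75 mm tall; origin at its underside centre. Leave it.
- tin: Bystander: paint tin, 74 mm across, 90 mm tall; origin at its underside centre. Leave it.
- brush: Bystander: paint brush, 200 mm long, lying on the table beside the lamp; origin at its underside near the middle. Leave it.
- scraper: Bystander: flat scraper, 200 mm long, lying on the table beside the lamp; origin at its underside near the middle. Leave it.

How it is judged:
By the outcome, as a careful person would: the job done as asked, in the order asked, and still so for the second after the job is handed in, with the robot touching nothing.
It also fails if it takes over 42 s, if anything falls off the work surface, if the arm or the gripper's body presses on something with over 40 N, if the wrist force passes 120 N, or if a joint passes its speed limit or range.

### The arm

A 6-joint arm with a two-finger parallel gripper is mounted at the origin on the work surface. World frame = base frame: x ahead of the robot, y to its left, z up, the work surface at z = 0. Lengths are in m, angles in rad, forces in N, time in s.
With the tool pointing down it reaches from about 0.35 to 0.725 m from the base axis. Payload 6 kg.
Tool frame: the origin (TCP) lies at the very end of the fingers, on their centre line; the grasp point (between the pads) lies 19 mm behind it; z points along the fingers, y is the line along which they close (so a half turn about z gives the same grasp; the last joint's range is limited). The gripper opens to 85 mm and grips with 20 to 120 N. Pads are 22 mm wide; open, the fingers measure 114 mm over their backs; the gripper's body (76 mm by 85 mm) begins 54 mm behind the grasp point. The pads swing forward as they close: fully open they stand 13 mm farther back than shut.
Start: joints at [1.621, 0.04, 0.085, 0, -1.615, -0.334], TCP at [0.168, 0.576, 0.205] pointing down, gripper open.
Joint ranges: [-2.56, 2.56], [-1.29, 2.01], [-1.08, 1.49], [-3.29, 1.98], [-2.81, -0.18], [-2.99, 2.99]. Speed limits (rad/s): [2.57, 2.57, 3.01, 3.14, 3.14, 3.14].

### API

Orientations are given as a rotation vector (axis times angle).
In Python, from rig import telemetry, imaging, workorder gives the robot as it stands. The module is installed in compiled form; this text tells all that it offers.
- The arm moves only by the tool drive_tool, never from a script. Its argument "plan" is a list of rows, each a list of 5 numbers: the shift along the tool's x, y, z in mm, then the turn about the tool's z in rad, then the closure in counts, from 0 (fully open) to 255 (shut). A call has 1 to 12 rows; each row shifts and turns the commanded pose from where the row before left it, along the tool's axes as they then stand; what a row does not reach is not made up. A row lasts 1/8 s, in which the tool goes at most 62.5 mm and 10.7 degrees, less where a joint would pass 70% of its speed; a pose out of reach is approached as far as the arm can. A call is refused whole if a number of a shift passes 62.5 or a number of a turn 0.188, either way. A call with a gripper value outside its range is refused whole. The fingers move at their own pace and stop on an object; "grip_force" is the grip in N (left out, the last holds). Time passes only in rows, so rows that do not move let the fingers close. It gives the time, the measured TCP pose, the force, the opening and the grip force at its end, in the units of the state.
- telemetry.get_obs(): the state, without advancing time (a new reading comes with each control period).
- imaging.capture(name): name is "side" or "top" or "wrist"; returns the picture (480x640x3 uint8, blue, green, red); there is no depth.
- imaging.camera_info(name): a dict with "fx", "fy", "cx", "cy" (pixels), "xyz" and "rotation" of the camera in the world; the wrist camera has in their place "T_tool_cam" (4x4, takes a point from camera to tool coordinates, whose origin is the TCP and whose axes are the flange's). Camera axes: x right, y down, z forward; pixel columns grow to the right and rows downward; lengths in m; the calibration is good to about 2 mm. A picture is of the moment at which its call begins: read the wrist's pose just before it. camera_info takes no time and is no camera call.
- workorder.hand_in(): hands the job in; it is judged then, once.
The state is a dict: "time": time; "joint_pos": joint angles; "dq": joint speeds; "tau": joint torques, N m; "eef_pos": TCP position; "tool_rot": TCP orientation; "wrist_force": force on the tool from outside, world axes, zero at the start; "ft_torque": the same for the moment, N m; "gripper_width": finger opening in m; "grasp_force": force on a finger pad.
Only numpy, scipy, OpenCV 4.12 (cv2) and the standard library are available. Lean on these libraries where they do the work, as an engineer would, in place of code of your own. Each camera call takes 0.05 s, during which the arm holds its last target. There are 200 camera calls.

## Working session

There is one attempt and no reset: what is moved stays moved. The work goes in short steps, Python scripts to look and compute and a tool call to move; the robot and the scene stay as the last step left them, time stands still between calls to the robot, and variables do not carry over. Pictures are saved under pics/ and viewed, at most 10 in all, crops included, and the job is handed in when it is done.

Besides the shell and the picture viewer there is one more tool, called as name([rows], argument=value, ...), one row to a line, values as JSON. drive_tool: Moves the arm, as the interface text tells. Its arguments: {"type":"object","properties":{"plan":{"type":"array"},"grip_force":{"type":"number"}},"required":["plan"]}

```bash
mkdir -p pics; python3 - <<'E'
from rig import telemetry, imaging
import cv2
o=telemetry.get_obs()
for k,v in o.items(): print(k,v)
for n in("side","top","wrist"):
    print(n,imaging.camera_info(n))
    cv2.imwrite(f"pics/{n}0.png",imaging.capture(n))
E
```

```text
time 0.0
joint_pos [ 1.62072086e+00  4.07942215e-02  8.37623308e-02 -4.80526262e-04
 -1.61554253e+00 -3.33708388e-01]
dq [-0.00054327  0.00016376 -0.00017037  0.00075015  0.00113768 -0.00078152]
tau [-3.00706370e-04 -3.68200207e+01  3.47413337e+01  6.93235919e+00
 -5.33007667e-03  9.65031489e-06]
eef_pos [0.16780369 0.57563188 0.20385892]
tool_rot [ 3.10820646e+00 -4.43979821e-01 -2.07662260e-04]
wrist_force [-0.27689899 -0.86307025 -0.0742567 ]
ft_torque [ 0.02561609 -0.02705772  0.05965158]
grasp_force 0.0
gripper_width 0.08528630275281969
side {'fx': 438.9196815802107, 'fy': 438.9196815802107, 'cx': 328.03107125271083, 'cy': 235.54984385431626, 'xyz': array([0.3672465 , 0.61751467, 0.55340003]), 'rotation': array([-0.40384826,  2.64401787, -1.39808211])}
top {'fx': 484.5698774707114, 'fy': 484.5698774707114, 'cx': 324.5495229440528, 'cy': 243.19912191095003, 'xyz': array([4.61690994e-01, 2.57743987e-04, 1.02978361e+00]), 'rotation': array([-2.15554439,  2.18927517, -0.06064628])}
wrist {'fx': 357.0855558192901, 'fy': 357.0855558192901, 'cx': 321.97763997117016, 'cy': 238.45968309781784, 'T_tool_cam': array([[-1.83376399e-04, -9.58175264e-01, -2.86181986e-01,
         7.23277146e-02],
       [ 9.99998817e-01,  2.61367941e-04, -1.51586228e-03,
        -1.11352653e-03],
       [ 1.52726054e-03, -2.86181925e-01,  9.58174083e-01,
        -1.69251297e-01],
       [ 0.00000000e+00,  0.00000000e+00,  0.00000000e+00,
         1.00000000e+00]])}
```

View pics/top0.png

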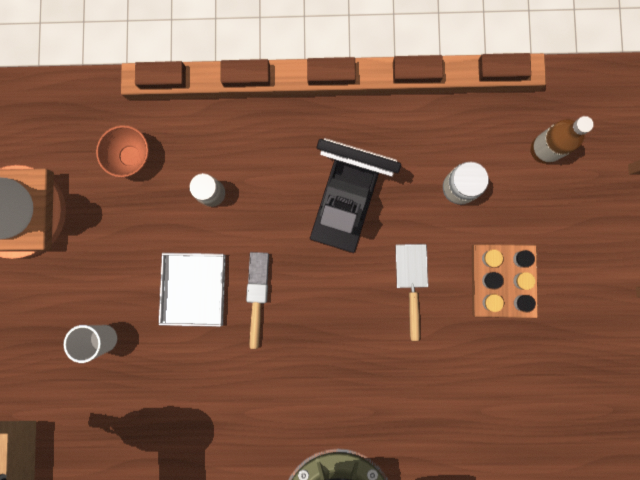

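View pics/side0.png

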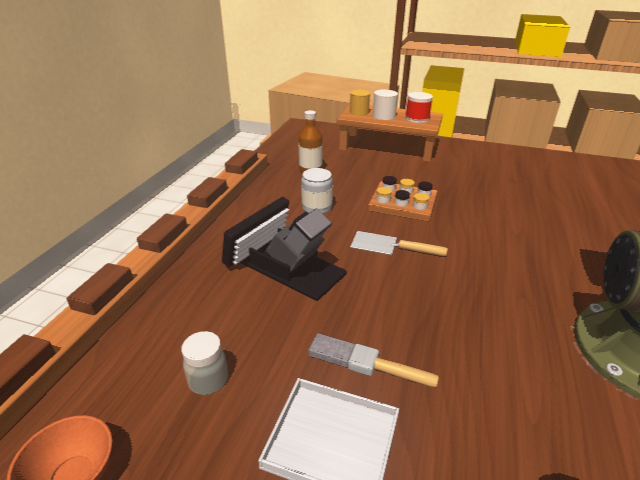

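The top view shows the lamp at about (350,200), leaning battery at about (342,212), tray at (193,290), caddy at (505,281). The side view shows the battery at about (300,238) and the tray at (330,440). I'll zoom in for corners.

```bash
python3 - <<'E'
import cv2,numpy as np
t=cv2.imread("pics/top0.png")[135:260,300:410]
s=cv2.imread("pics/side0.png")[195:300,215:350]
t=cv2.resize(t,None,fx=4.5,fy=4.5,interpolation=cv2.INTER_CUBIC)
s=cv2.resize(s,None,fx=5.5,fy=5.5,interpolation=cv2.INTER_CUBIC)
cv2.imwrite("pics/tz.png",cv2.convertScaleAbs(t,alpha=1.8,beta=10));cv2.imwrite("pics/sz.png",cv2.convertScaleAbs(s,alpha=1.8,beta=10))
E
```

```text
(no output)
```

View pics/tz.png

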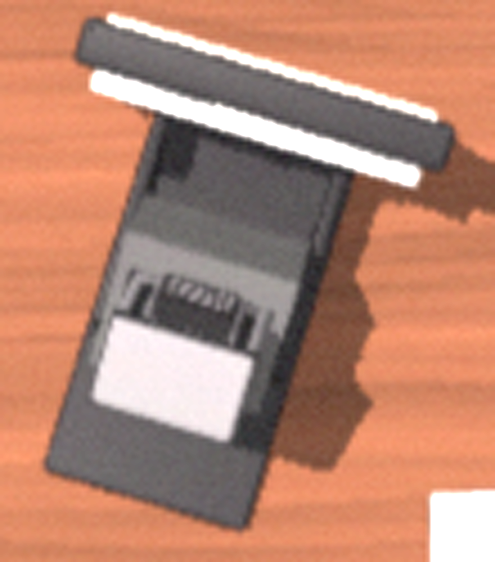

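View pics/sz.png

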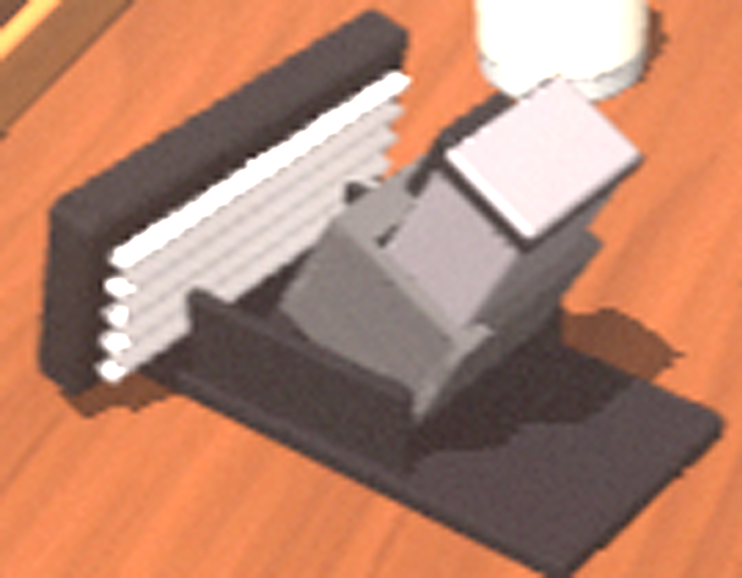

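The zooms show the battery's top-face corners in both views, with the tab on the panel side. I'll fit the pose from both views.

```bash
cat > h.py <<'E'
import numpy as np
from scipy.spatial.transform import Rotation as R
from scipy.optimize import least_squares
from rig import telemetry, imaging
def cam(n,obs=None):
    c=imaging.camera_info(n)
    K=(c["fx"],c["fy"],c["cx"],c["cy"])
    if n!="wrist": return K,R.from_rotvec(c["rotation"]).as_matrix(),np.array(c["xyz"])
    T=np.eye(4);T[:3,:3]=R.from_rotvec(obs["tool_rot"]).as_matrix();T[:3,3]=obs["eef_pos"]
    T=T@c["T_tool_cam"];return K,T[:3,:3],T[:3,3]
def proj(C,P):
    K,Rm,t=C;p=(np.atleast_2d(P)-t)@Rm
    return np.c_[K[0]*p[:,0]/p[:,2]+K[2],K[1]*p[:,1]/p[:,2]+K[3]]
def plane(C,uv,z):
    K,Rm,t=C;uv=np.atleast_2d(uv)
    d=np.c_[(uv[:,0]-K[2])/K[0],(uv[:,1]-K[3])/K[1],np.ones(len(uv))]@Rm.T
    return t+d*((z-t[2])/d[:,2])[:,None]
def tri(obs):  # list of (C,uv)
    return least_squares(lambda p:np.concatenate([proj(C,p)[0]-uv for C,uv in obs]),[.55,0,.1]).x
E
python3 - <<'E'
from h import *
T,S=cam("top"),cam("side")
tz=np.array([[115,318],[257,355],[233,440],[92,400]])/4.5+[300,135]-.4
sz=np.array([[447,155],[560,80],[640,157],[525,240]])/5.5+[215,195]-.4
for a,b in zip(tz,sz): print("corner",tri([(T,a),(S,b)]).round(4))
loc=np.array([[.02,.031,0],[.02,-.031,0],[-.02,-.031,0],[-.02,.031,0]])
def pose(p): # xyz top centre,yaw,lean
    return R.from_euler("ZY",[p[3],-p[4]])
f=lambda p:np.r_[(proj(T,p[:3]+pose(p).apply(loc))-tz).ravel(),(proj(S,p[:3]+pose(p).apply(loc))-sz).ravel()]
r=least_squares(f,[.5,0,.15,-.2,.5]);print(r.x,r.fun.round(1))
ax=pose(r.x).apply([0,0,1]);foot=r.x[:3]-.105*ax
print("axis",ax,"foot",foot,"lamp",foot-R.from_euler("z",r.x[3]).apply([.03,0,.04]))
print("base rear corners top",plane(T,np.array([[47,467],[243,527]])/4.5+[300,135]-.4,.006))
print("base rear corners side",plane(S,np.array([[570,575],[722,420]])/5.5+[215,195]-.4,.006))
print("tray T",plane(T,[[162,254],[226,254],[222,326],[159,326]],.02))
print("tray S",plane(S,[[302,382],[398,407],[262,465]],.02))
print("tray tri",[tri([(T,a),(S,b)]).round(3) for a,b in (((226,254),(302,382)),((222.5,326.5),(398,407)),((162,254),(262,465)))])
E
```

```text
corner [0.6012 0.0162 0.139 ]
corner [ 0.5839 -0.0424  0.1367]
corner [ 0.5516 -0.0323  0.1187]
corner [0.5707 0.0269 0.1198]
[ 0.57687967 -0.00794848  0.12847646 -0.30675906  0.54150578] [-0.2 -1.   0.3  0.2 -0.   0.1 -0.1 -0.3 -0.5  0.1 -0.2 -1.1  0.4  0.3
  1.3  0.9]
axis [-0.49136538  0.15564377  0.85693353] foot [ 0.62847304 -0.02429108  0.03849843] lamp [ 0.59987352 -0.01523196 -0.00150157]
base rear corners top [[ 0.5510471   0.05146561  0.006     ]
 [ 0.52123525 -0.04032062  0.006     ]]
base rear corners side [[ 0.54892108  0.05164422  0.006     ]
 [ 0.5220172  -0.04255011  0.006     ]]
tray T [[0.52202543 0.3625689  0.02      ]
 [0.51988181 0.22745318 0.02      ]
 [0.37057887 0.2356531  0.02      ]
 [0.37225471 0.36719558 0.02      ]]
tray S [[0.51268842 0.23968509 0.02      ]
 [0.37329135 0.23840886 0.02      ]
 [0.51850488 0.36763538 0.02      ]]
tray tri [array([0.518, 0.23 , 0.006]), array([0.372, 0.236, 0.017]), array([0.521, 0.365, 0.013])]
```

drive_tool([
  [47,37,0,0,0],
  [47,37,0,0,0],
  [47,37,0,0,0],
  [47,37,0,0,0],
  [47,37,0,0,0],
  [47,37,0,0,0],
  [47,37,0,0,0],
  [47,37,0,0,0],
  [47,37,0,0,0],
  [47,37,0,0,0],
  [47,37,0,0,0],
  [47,37,0,0,0],
], grip_force=40)

```text
time: 1.65
eef_pos: [0.5859, -0.01, 0.2047]
tool_rot: [-3.11, 0.444, 0.0]
wrist_force: [0.6, 0.3, -0.4]
gripper_width: 0.0855
grasp_force: 0.0
```

drive_tool([
  [0,0,0,0.178,0],
  [0,0,0,0.178,0],
  [0,0,0,0.178,0],
  [0,0,0,0.178,0],
  [0,0,0,0.178,0],
  [0,0,0,0.178,0],
  [0,0,0,0.178,0],
  [0,0,0,0.178,0],
  [0,0,0,0.178,0],
  [0,0,0,0,0],
])

```text
time: 2.9
eef_pos: [0.585, -0.0082, 0.2046]
tool_rot: [1.847, -2.54, -0.0]
wrist_force: [0.2, 0.3, -0.9]
gripper_width: 0.0857
grasp_force: 0.0
```

```bash
python3 - <<'E'
from h import *
import cv2
o=telemetry.get_obs();print(o["time"],o["eef_pos"],o["tool_rot"],o["joint_pos"],o["gripper_width"])
Rm=R.from_rotvec(o["tool_rot"]).as_matrix();print("tool y yaw",np.arctan2(Rm[1,1],Rm[0,1]),"tool x yaw",np.arctan2(Rm[1,0],Rm[0,0]))
im=imaging.capture("wrist")
C=cam("wrist",o)
# predicted battery top corners, tab corners with current estimate
b=R.from_euler("ZY",[-.31,-np.pi/6]);top=np.array([.5769,-.0079,.1295]);foot=top-b.apply([0,0,.105])
L=np.array([[.02,.031,.105],[.02,-.031,.105],[-.02,-.031,.105],[-.02,.031,.105],[.03,.017,.06],[.03,-.017,.06],[.03,-.017,.093],[.03,.017,.093]])
uv=proj(C,foot+b.apply(L));print(uv.round(1))
cv2.imwrite("pics/w1raw.png",im)
im=cv2.convertScaleAbs(im,alpha=1.6,beta=10)
for p in uv: cv2.circle(im,tuple(int(v) for v in p),2,(0,0,255),-1)
cv2.imwrite("pics/w1.png",im)
T,S=cam("top"),cam("side")
e=plane(T,np.array([[95,85],[415,180]])/4.5+[300,135],.095)
print("panel back edge rel foot in lamp frame",R.from_euler("z",.31).apply(e-foot))
E
```

```text
2.9 [ 0.58497435 -0.00816628  0.20456793] [ 1.84723732e+00 -2.54045000e+00 -3.66897851e-04] [ 3.28537855e-01  9.84894748e-04  4.44882275e-02 -6.16937452e-05
 -1.61489063e+00 -6.41931075e-01] 0.0857453829201805
tool y yaw 2.8282020575765077 tool x yaw -1.884186767454671
[[307.9 279.3]
 [306.5 192.3]
 [356.2 187.5]
 [354.2 268.7]
 [269.7 245.9]
 [267.7 203.5]
 [285.7 211.4]
 [287.3 258.2]]
panel back edge rel foot in lamp frame [[ 0.06417671  0.07003479  0.05643267]
 [ 0.06374284 -0.07514147  0.05643267]]
```

View pics/w1.png

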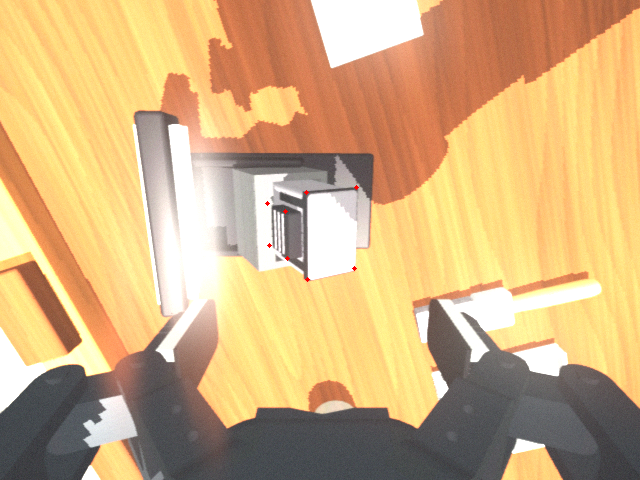

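The predicted corner dots fall on the battery's real corners, at (306,192), (356,188), (354,269) and (308,279), so the pose holds to about 1 mm. Next I descend.

drive_tool([
  [2,-2,30,0,0],
  [0,0,35,0,0],
  [0,0,20,0,0],
  [0,0,13,0,0],
  [0,0,0,0,0],
], grip_force=30)

```text
time: 3.58
eef_pos: [0.5862, -0.0108, 0.1066]
tool_rot: [1.846, -2.541, -0.0]
wrist_force: [0.6, 1.2, -0.2]
gripper_width: 0.0855
grasp_force: 0.0
```

drive_tool([
  [0,0,0,0,40],
  [0,0,0,0,60],
  [0,0,0,0,60],
])

```text
time: 3.95
eef_pos: [0.5867, -0.0106, 0.1076]
tool_rot: [-1.845, 2.542, -0.001]
wrist_force: [-0.4, -0.7, 0.6]
gripper_width: 0.0656
grasp_force: 0.0
```

drive_tool([
  [0,0,0,0,85],
  [0,0,0,0,110],
  [0,0,0,0,140],
  [0,0,0,0,140],
])

```text
time: 4.45
eef_pos: [0.587, -0.0109, 0.1076]
tool_rot: [-1.845, 2.541, -0.002]
wrist_force: [1.5, -0.8, 0.7]
gripper_width: 0.0385
grasp_force: 1.2
```

```bash
python3 - <<'E'
from h import *
import cv2
o=telemetry.get_obs();print(o)
s=imaging.capture("side")[175:305,205:355];w=imaging.capture("wrist")
s=cv2.resize(s,None,fx=4,fy=4,interpolation=cv2.INTER_CUBIC)[:480,:]
w=w[100:400,160:480];w=cv2.resize(w,None,fx=.9,fy=.9)
out=np.zeros((520,800,3),np.uint8);s=s[:520,:510];out[:s.shape[0],:s.shape[1]]=s;out[:w.shape[0],512:512+w.shape[1]]=w[:,:288]
cv2.imwrite("pics/g1.png",cv2.convertScaleAbs(out,alpha=1.7,beta=10))
E
```

```text
{'time': 4.45, 'joint_pos': array([ 3.23323915e-01,  1.49976865e-02, -1.17977651e-01,  8.98482954e-04,
       -1.43627442e+00, -6.38490410e-01]), 'dq': array([ 0.00021774, -0.00030906, -0.00278968, -0.00224702, -0.00296359,
        0.00013866]), 'tau': array([ 4.39659292e-01, -3.42596912e+01,  3.29206145e+01,  6.08128846e+00,
       -5.26082385e-01,  4.00497156e-03]), 'eef_pos': array([ 0.58700695, -0.01089277,  0.10762391]), 'tool_rot': array([-1.84474364e+00,  2.54144241e+00, -2.06193138e-03]), 'wrist_force': array([ 1.48111527, -0.76471259,  0.73987146]), 'ft_torque': array([-0.2610065 , -0.66393339,  0.01541747]), 'grasp_force': 1.2178627817047527, 'gripper_width': 0.038536139349817825}
```

View pics/g1.png

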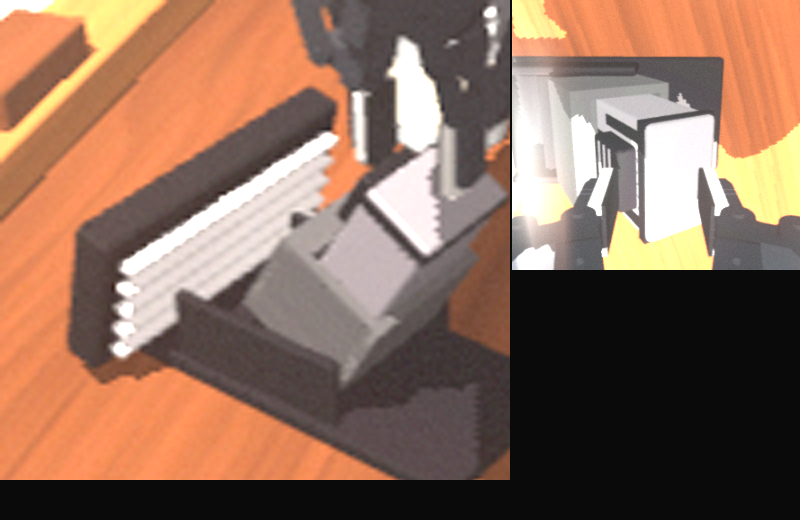

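```bash
python3 - <<'E'
from h import *
import cv2
o=telemetry.get_obs()
C=cam("wrist",o);S=cam("side")
s=imaging.capture("side");w=imaging.capture("wrist")
Rm=R.from_rotvec(o["tool_rot"]).as_matrix();t=o["eef_pos"];g=o["gripper_width"]/2
print(g)
b=R.from_euler("ZY",[-.31,-np.pi/6]);top=np.array([.5769,-.0079,.1295]);foot=top-b.apply([0,0,.105])
L=np.array([[.02,.031,.105],[.02,-.031,.105],[-.02,-.031,.105],[-.02,.031,.105]])
tips=np.array([t+Rm@[x,y,z] for y in(g,-g) for x,z in((-.011,0),(.011,0),(0,-.019),(0,-.035))])
def crop(im,C,x0,y0,W,H,f):
    c=cv2.convertScaleAbs(cv2.resize(im[y0:y0+H,x0:x0+W],None,fx=f,fy=f,interpolation=cv2.INTER_CUBIC),alpha=1.5,beta=20)
    for P,col in((tips,(0,255,0)),(foot+b.apply(L),(0,0,255))):
        for i,p in enumerate(proj(C,P)): cv2.circle(c,tuple(int(v) for v in (p-[x0,y0])*f),3,col if i<4 or col[2] else (255,0,0),-1)
    return c
a=crop(s,S,260,165,100,120,4);d=crop(w,C,200,140,200,240,2)
cv2.imwrite("pics/g2.png",np.hstack([a,d]))
E
```

```text
0.019340799315700166
```

View pics/g2.png

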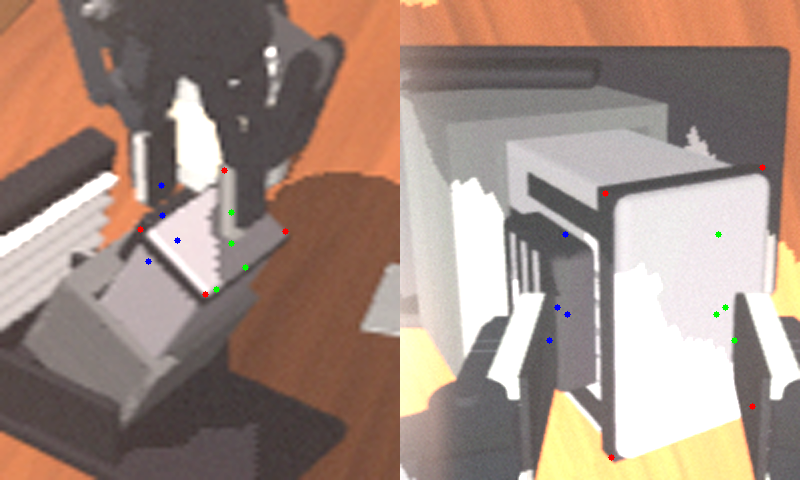

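The finger ends sit well above the reported TCP. The wrist and side views agree on about 30–35 mm, and the fingers closed over the battery's top with almost no force. I'll reopen and go deeper, using the stopping width to find the tip height.

drive_tool([
  [0,0,0,0,0],
  [0,0,0,0,0],
  [0,0,0,0,0],
  [0,0,14,0,0],
  [0,0,14,0,0],
  [0,0,0,0,0],
])

```text
time: 5.4
eef_pos: [0.5851, -0.0109, 0.0764]
tool_rot: [1.843, -2.54, -0.003]
wrist_force: [-0.7, -0.3, -0.2]
gripper_width: 0.0852
grasp_force: 0.0
```

drive_tool([
  [0,0,0,0,40],
  [0,0,0,0,60],
  [0,0,0,0,75],
  [0,0,0,0,85],
  [0,0,0,0,85],
])

```text
time: 6.02
eef_pos: [0.5862, -0.0106, 0.0799]
tool_rot: [-1.846, 2.542, -0.0]
wrist_force: [-2.0, 0.3, 5.6]
gripper_width: 0.0569
grasp_force: 6.9
```

drive_tool([
  [0,0,0,0,95],
  [0,0,0,0,105],
  [0,0,0,0,115],
  [0,0,0,0,115],
])

```text
time: 6.52
eef_pos: [0.5859, -0.0105, 0.0811]
tool_rot: [-1.846, 2.542, -0.0]
wrist_force: [-7.1, 3.0, 11.6]
gripper_width: 0.0514
grasp_force: 27.1
```

It stopped at 51.4 mm, which puts the tips at about 116 mm height with the tab fully pressed. I'll regrip 6 mm lower for more overlap on the back face.

drive_tool([
  [0,0,0,0,35],
  [0,0,0,0,35],
  [0,0,0,0,35],
  [0,0,6,0,35],
  [0,0,0,0,35],
])

```text
time: 7.15
eef_pos: [0.5863, -0.0108, 0.0721]
tool_rot: [1.845, -2.542, -0.0]
wrist_force: [1.4, -0.7, -1.2]
gripper_width: 0.0736
grasp_force: 0.8
```

drive_tool([
  [0,0,0,0,60],
  [0,0,0,0,75],
  [0,0,0,0,90],
  [0,0,0,0,110],
  [0,0,0,0,130],
  [0,0,0,0,130],
], grip_force=50)

```text
time: 7.9
eef_pos: [0.5873, -0.011, 0.0765]
tool_rot: [-1.845, 2.54, -0.004]
wrist_force: [-4.2, 0.1, 12.0]
gripper_width: 0.0525
grasp_force: 48.2
```

drive_tool([
  [0,2,-3.5,0,140],
  [0,2,-3.5,0,140],
  [0,2,-3.5,0,140],
  [0,0,0,0,140],
])

```text
time: 8.4
eef_pos: [0.5831, -0.0092, 0.0842]
tool_rot: [-1.843, 2.539, -0.006]
wrist_force: [10.3, -3.9, -1.2]
gripper_width: 0.0516
grasp_force: 49.5
```

drive_tool([
  [0,2.5,-4.3,0,140],
  [0,2.5,-4.3,0,140],
  [0,2.5,-4.3,0,140],
  [0,0,0,0,140],
])

```text
time: 8.9
eef_pos: [0.5759, -0.0069, 0.0973]
tool_rot: [-1.842, 2.539, -0.006]
wrist_force: [10.4, -3.3, -2.3]
gripper_width: 0.0513
grasp_force: 50.0
```

```bash
python3 - <<'E'
from h import *
import cv2
s=imaging.capture("side");w=imaging.capture("wrist")
a=cv2.resize(s[165:285,260:360],None,fx=4,fy=4,interpolation=cv2.INTER_CUBIC);d=cv2.resize(w[140:380,200:400],None,fx=2,fy=2)
cv2.imwrite("pics/g3.png",cv2.convertScaleAbs(np.hstack([a,d]),alpha=1.5,beta=20))
E
```

```text
(no output)
```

View pics/g3.png

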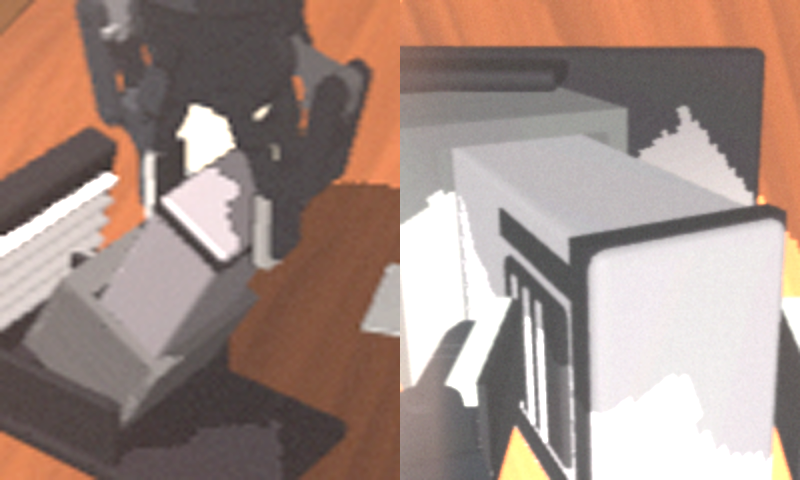

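The battery is coming out with the tab pressed flush; in the side view its top has moved up to about (215,190). I'll keep pulling along the axis.

drive_tool([
  [0,3,-5.2,0,140],
  [0,3,-5.2,0,140],
  [0,3,-5.2,0,140],
  [0,3,-5.2,0,140],
  [0,3,-5.2,0,140],
  [0,0,0,0,140],
])

```text
time: 9.75
eef_pos: [0.5598, -0.0019, 0.1238]
tool_rot: [-1.845, 2.541, -0.002]
wrist_force: [0.8, -0.1, 6.8]
gripper_width: 0.0438
grasp_force: 50.4
```

drive_tool([
  [0,5,-9,0,140],
  [0,5,-9,0,140],
  [0,3,-12,0,140],
  [0,0,-20,0,140],
  [0,0,0,0,140],
  [0,0,0,0,140],
])

```text
time: 10.5
eef_pos: [0.5468, 0.0023, 0.172]
tool_rot: [1.845, -2.542, -0.001]
wrist_force: [-0.9, 1.2, -6.2]
gripper_width: 0.0434
grasp_force: 48.2
```

The width of 43 mm shows the battery has squared itself up between the pads. Now I carry it to the tray.

drive_tool([
  [0,0,-15,0,140],
  [-16,12,-10,0,140],
  [-31,23.5,0,0,140],
  [-31,23.5,0,0,140],
  [-31,23.5,0,0,140],
  [-31,23.5,0,0,140],
  [-31,23.5,0,0,140],
  [-31,23.5,0,0,140],
  [-31,23.5,0,0,140],
  [-18,11,0,0,140],
  [0,0,0,0,140],
  [0,0,0,0,140],
])

```text
time: 12.0
eef_pos: [0.4467, 0.2984, 0.1975]
tool_rot: [1.845, -2.543, 0.001]
wrist_force: [0.3, 0.7, -4.7]
gripper_width: 0.0426
grasp_force: 48.7
```

```bash
python3 - <<'E'
from h import *
import cv2
o=telemetry.get_obs();print(o["eef_pos"],o["wrist_force"],o["gripper_width"])
S=cam("side");s=imaging.capture("side");w=imaging.capture("wrist")
print(proj(S,[o["eef_pos"],[.446,.299,.004]]))
a=s[150:480,200:480];a=cv2.resize(a,None,fx=1.6,fy=1.6,interpolation=cv2.INTER_CUBIC);d=cv2.resize(w,None,fx=.54,fy=.54)
out=np.zeros((a.shape[0],800,3),np.uint8);out[:,:a.shape[1]]=a;out[:d.shape[0],a.shape[1]:a.shape[1]+d.shape[1]]=d[:,:800-a.shape[1]]
cv2.imwrite("pics/t1.png",cv2.convertScaleAbs(out,alpha=1.3,beta=10))
E
```

```text
[0.44673726 0.29839147 0.19753657] [ 0.29295601  0.69241891 -4.65091899] 0.042602013188894734
[[338.42084574 336.20843675]
 [334.60453399 438.38798152]]
```

View pics/t1.png

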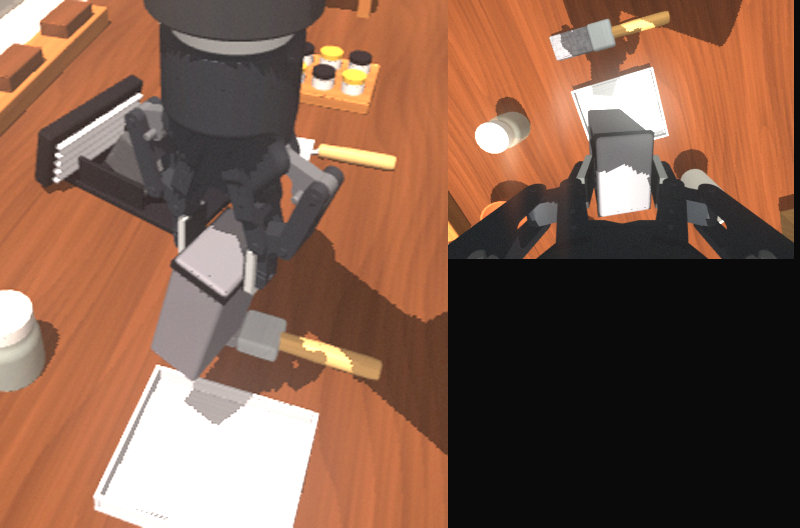

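```bash
python3 - <<'E'
from h import *
o=telemetry.get_obs();S=cam("side");W=cam("wrist",o)
X,Y,H=.02,.031,.0525
sp=[((X,Y,H),(173,263)),((-X,Y,H),(226,299)),((X,Y,-H),(155,347)),((-X,Y,-H),(195,379))]
wp=[((X,-Y,H),(596,151)),((-X,-Y,H),(653,133)),((-X,Y,H),(650,211)),((X,Y,H),(602,217)),((X,-Y,-H),(590,110))]
sl=np.array([a for a,_ in sp]);su=np.array([b for _,b in sp])/1.6+[200,150]
wl=np.array([a for a,_ in wp]);wu=(np.array([b for _,b in wp])-[448,0])/.54
def f(p):
    r=R.from_euler("ZYX",p[3:])
    return np.r_[(proj(S,p[:3]+r.apply(sl))-su).ravel(),(proj(W,p[:3]+r.apply(wl))-wu).ravel()]
r=least_squares(f,[.446,.298,.2,-.31,-.2,0],loss="soft_l1");p=r.x
print(p[:3],np.degrees(p[3:]),f(p).round(1))
rr=R.from_euler("ZYX",p[3:])
for q in([X,Y,-H],[X,-Y,-H],[-X,Y,-H],[-X,-Y,-H],[0,0,-H],[0,0,H]): print(q,(p[:3]+rr.apply(q)).round(4))
E
```

```text
[0.45378765 0.29801185 0.19286408] [-16.72657862 -11.30641399  -0.55562067] [ -0.5  -0.1   0.1   0.2  -2.6   5.4   1.1   6.6  -0.7 -19.6   1.7   4.1
   3.3  -2.1  -2.2   2.2  -1.1  -1. ]
[0.02, 0.031, -0.0525] [0.4913 0.3186 0.145 ]
[0.02, -0.031, -0.0525] [0.4733 0.2592 0.1456]
[-0.02, 0.031, -0.0525] [0.4537 0.3299 0.1372]
[-0.02, -0.031, -0.0525] [0.4357 0.2705 0.1378]
[0, 0, -0.0525] [0.4635 0.2946 0.1414]
[0, 0, 0.0525] [0.4441 0.3015 0.2443]
```

Fitting the picture's corners gives a lean of about 11°, with the lower back edge of the foot at z ≈ 0.137. Leaning that way it rights itself on contact, so I'll centre it and lower gently, watching the force.

drive_tool([
  [0,15,0,0,140],
  [0,0,25,0,140],
  [0,0,30,0,140],
  [0,0,30,0,140],
  [0,0,20,0,140],
  [0,0,8,0,140],
  [0,0,0,0,140],
  [0,0,0,0,140],
])

```text
time: 13.1
eef_pos: [0.4328, 0.304, 0.0857]
tool_rot: [-1.844, 2.541, 0.0]
wrist_force: [0.3, 0.3, -3.9]
gripper_width: 0.0421
grasp_force: 48.7
```

drive_tool([
  [0,0,3,0,140],
  [0,0,3,0,140],
  [0,0,3,0,140],
  [0,0,0,0,140],
])

```text
time: 13.6
eef_pos: [0.432, 0.3033, 0.0749]
tool_rot: [1.845, -2.542, 0.0]
wrist_force: [-0.4, 0.4, -4.9]
gripper_width: 0.0426
grasp_force: 48.7
```

drive_tool([
  [0,0,2,0,140],
  [0,0,2,0,140],
  [0,0,2,0,140],
  [0,0,0,0,140],
])

```text
time: 14.1
eef_pos: [0.432, 0.3034, 0.069]
tool_rot: [1.845, -2.542, 0.0]
wrist_force: [1.0, -0.3, -4.4]
gripper_width: 0.0425
grasp_force: 48.7
```

drive_tool([
  [0,0,1.5,0,140],
  [0,0,1.5,0,140],
  [0,0,0,0,140],
])

```text
time: 14.48
eef_pos: [0.4321, 0.3034, 0.0661]
tool_rot: [1.845, -2.542, 0.0]
wrist_force: [0.1, -0.5, -5.2]
gripper_width: 0.0426
grasp_force: 48.7
```

drive_tool([
  [0,0,1.5,0,140],
  [0,0,1.5,0,140],
  [0,0,0,0,140],
])

```text
time: 14.85
eef_pos: [0.4321, 0.3035, 0.0631]
tool_rot: [1.845, -2.542, 0.0]
wrist_force: [0.6, 0.5, -5.1]
gripper_width: 0.0423
grasp_force: 48.7
```

drive_tool([
  [0,0,1,0,140],
  [0,0,1,0,140],
  [0,0,0,0,140],
])

```text
time: 15.22
eef_pos: [0.4325, 0.3039, 0.0622]
tool_rot: [-1.845, 2.541, 0.0]
wrist_force: [-2.0, 0.1, 0.9]
gripper_width: 0.0424
grasp_force: 48.7
```

drive_tool([
  [0,0,1,0,140],
  [0,0,1,0,140],
  [0,0,0,0,140],
])

```text
time: 15.6
eef_pos: [0.433, 0.3043, 0.062]
tool_rot: [-1.844, 2.539, 0.0]
wrist_force: [-4.4, -0.7, 10.5]
gripper_width: 0.0427
grasp_force: 48.3
```

drive_tool([
  [0,0,1,0,140],
  [0,0,1,0,140],
  [0,0,0,0,140],
])

```text
time: 15.98
eef_pos: [0.4339, 0.3046, 0.0621]
tool_rot: [-1.843, 2.537, -0.001]
wrist_force: [-5.6, -2.9, 17.5]
gripper_width: 0.042
grasp_force: 45.9
```

Contact came at z ≈ 0.062. I'll back off slightly and ease the grip so the battery can turn upright between the pads.

drive_tool([
  [0,0,-2,0,140],
  [0,0,0,0,140],
  [0,0,0,0,140],
], grip_force=20)

```text
time: 16.35
eef_pos: [0.4335, 0.3042, 0.0623]
tool_rot: [-1.844, 2.538, -0.001]
wrist_force: [-2.6, -1.2, 8.9]
gripper_width: 0.0426
grasp_force: 46.4
```

```bash
python3 - <<'E'
from h import *
import cv2
o=telemetry.get_obs();print(o["time"],o["eef_pos"],o["wrist_force"],o["gripper_width"],o["grasp_force"])
s=imaging.capture("side");w=imaging.capture("wrist")
a=cv2.resize(s[260:480,230:420],None,fx=2.4,fy=2.4,interpolation=cv2.INTER_CUBIC);d=cv2.resize(w,None,fx=.53,fy=.53)
out=np.zeros((a.shape[0],800,3),np.uint8);out[:,:a.shape[1]]=a;out[:d.shape[0],a.shape[1]:a.shape[1]+d.shape[1]]=d[:,:800-a.shape[1]]
cv2.imwrite("pics/t2.png",cv2.convertScaleAbs(out,alpha=1.3,beta=10))
E
```

```text
16.35 [0.43348446 0.30424642 0.06227559] [-2.64289428 -1.16649049  8.86680381] 0.04263689129504448 46.37080074346159
```

View pics/t2.png

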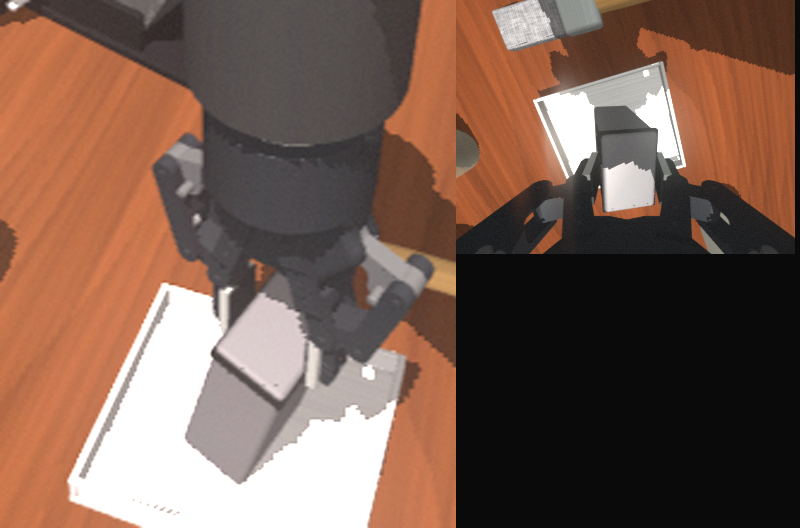

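The battery stands on its back foot edge near the tray's centre, foot at about (215,460), still leaning. The grip hasn't eased, so I'll loosen it by position in small steps.

drive_tool([
  [0,0,0,0,128],
  [0,0,0,0,126],
  [0,0,0,0,126],
], grip_force=20)

```text
time: 16.82
eef_pos: [0.4334, 0.3042, 0.0621]
tool_rot: [-1.844, 2.539, -0.001]
wrist_force: [-3.2, -0.4, 8.6]
gripper_width: 0.0432
grasp_force: 28.5
```

drive_tool([
  [0,-1.5,0,0,126],
  [0,-1.5,0,0,125],
  [0,-1.5,0,0,125],
  [0,0,0,0,125],
])

```text
time: 17.32
eef_pos: [0.4376, 0.3028, 0.0616]
tool_rot: [-1.844, 2.539, -0.0]
wrist_force: [-2.0, -0.0, 6.0]
gripper_width: 0.0435
grasp_force: 17.4
```

```bash
cat > tilt.py <<'E'
# battery outline in the side view: compare the left edge (x+,y+) with the model at several tilts, about the back foot edge
from h import *
import cv2
o=telemetry.get_obs();print(o["time"],o["eef_pos"].round(4),o["wrist_force"].round(1),o["gripper_width"],o["grasp_force"])
s=imaging.capture("side").astype(int);S=cam("side")
t=s[400:470:6]
sub=s[395:462]
dark=(sub.max(2)<185)&(sub.max(2)-sub.min(2)<40)
for r in range(0,67,8):
    c=np.where(dark[r,285:345])[0]; print(395+r,(285+c.min(),285+c.max()) if len(c) else None,end=" ")
print()
E
python3 tilt.py; python3 - <<'E'
from h import *
S=cam("side")
X,Y=.02,.031
for d in(0,4,8,11,15):
    b=R.from_euler("ZY",[-.31,-np.radians(d)]);E=np.array([.431,.305,.004])
    print(d,[tuple(proj(S,E+b.apply(q))[0].round(0)) for q in([2*X,Y,0],[2*X,Y,.105],[0,Y,0],[0,Y,.105])])
E
```

```text
17.325 [0.4376 0.3028 0.0616] [-2. -0.  6.] 0.04345649145532659 17.435053901863284
395 (np.int64(293), np.int64(344)) 403 (np.int64(289), np.int64(344)) 411 (np.int64(285), np.int64(344)) 419 (np.int64(313), np.int64(344)) 427 (np.int64(311), np.int64(344)) 435 (np.int64(309), np.int64(344)) 443 (np.int64(307), np.int64(344)) 451 (np.int64(316), np.int64(340)) 459 (np.int64(326), np.int64(332)) 
0 [(np.float64(306.0), np.float64(447.0)), (np.float64(304.0), np.float64(398.0)), (np.float64(331.0), np.float64(465.0)), (np.float64(333.0), np.float64(416.0))]
4 [(np.float64(306.0), np.float64(446.0)), (np.float64(309.0), np.float64(400.0)), (np.float64(331.0), np.float64(465.0)), (np.float64(338.0), np.float64(419.0))]
8 [(np.float64(306.0), np.float64(445.0)), (np.float64(315.0), np.float64(402.0)), (np.float64(331.0), np.float64(465.0)), (np.float64(344.0), np.float64(423.0))]
11 [(np.float64(306.0), np.float64(445.0)), (np.float64(319.0), np.float64(404.0)), (np.float64(331.0), np.float64(465.0)), (np.float64(348.0), np.float64(426.0))]
15 [(np.float64(306.0), np.float64(444.0)), (np.float64(324.0), np.float64(407.0)), (np.float64(331.0), np.float64(465.0)), (np.float64(353.0), np.float64(430.0))]
```

The edge slope says the lean is down to about 9°. I'll keep turning it.

drive_tool([
  [0,-1.5,0,0,125],
  [0,-1.5,0,0,125],
  [0,-1.5,0,0,125],
  [0,0,0,0,125],
])

```text
time: 17.88
eef_pos: [0.4417, 0.3011, 0.0604]
tool_rot: [-1.844, 2.54, -0.001]
wrist_force: [1.2, -0.2, 6.5]
gripper_width: 0.0438
grasp_force: 9.9
```

```bash
python3 tilt.py
```

```text
17.875 [0.4417 0.3011 0.0604] [ 1.2 -0.2  6.5] 0.04375402537580513 9.874137556746518
395 (np.int64(293), np.int64(344)) 403 (np.int64(289), np.int64(344)) 411 (np.int64(285), np.int64(344)) 419 (np.int64(310), np.int64(344)) 427 (np.int64(309), np.int64(344)) 435 (np.int64(308), np.int64(344)) 443 (np.int64(306), np.int64(344)) 451 (np.int64(315), np.int64(338)) 459 (np.int64(326), np.int64(332))
```

drive_tool([
  [0,-1.5,0,0,125],
  [0,-1.5,0,0,125],
  [0,0,0,0,125],
])

```text
time: 18.3
eef_pos: [0.4441, 0.3, 0.0595]
tool_rot: [-1.845, 2.542, -0.0]
wrist_force: [1.3, 0.8, 3.8]
gripper_width: 0.0435
grasp_force: 5.7
```

```bash
python3 tilt.py
```

```text
18.3 [0.4441 0.3    0.0595] [1.3 0.8 3.8] 0.04349938956091988 5.709174235817045
395 (np.int64(293), np.int64(344)) 403 (np.int64(289), np.int64(344)) 411 (np.int64(285), np.int64(344)) 419 (np.int64(309), np.int64(344)) 427 (np.int64(308), np.int64(344)) 435 (np.int64(307), np.int64(344)) 443 (np.int64(306), np.int64(343)) 451 (np.int64(315), np.int64(337)) 459 (np.int64(326), np.int64(331))
```

drive_tool([
  [0,-1.5,0,0,125],
  [0,-1.5,0,0,125],
  [0,-1.5,0,0,125],
  [0,0,0,0,125],
])

```text
time: 18.85
eef_pos: [0.4475, 0.2982, 0.0587]
tool_rot: [1.845, -2.542, -0.0]
wrist_force: [1.8, 0.8, 1.5]
gripper_width: 0.0435
grasp_force: 5.9
```

```bash
python3 tilt.py
```

```text
18.85 [0.4475 0.2982 0.0587] [1.8 0.8 1.5] 0.04345464845984029 5.945071588503197
395 (np.int64(293), np.int64(344)) 403 (np.int64(289), np.int64(344)) 411 (np.int64(285), np.int64(344)) 419 (np.int64(308), np.int64(344)) 427 (np.int64(307), np.int64(344)) 435 (np.int64(306), np.int64(344)) 443 (np.int64(306), np.int64(343)) 451 (np.int64(315), np.int64(337)) 459 (np.int64(326), np.int64(331))
```

drive_tool([
  [0,-1,0,0,125],
  [0,-1,0,0,125],
  [0,-1,0,0,125],
  [0,0,0,0,125],
])

```text
time: 19.4
eef_pos: [0.4505, 0.2973, 0.0589]
tool_rot: [1.845, -2.542, 0.0]
wrist_force: [0.4, 1.5, -0.4]
gripper_width: 0.0436
grasp_force: 5.8
```

```bash
python3 tilt.py
```

```text
19.4 [0.4505 0.2973 0.0589] [ 0.4  1.5 -0.4] 0.043560965274210973 5.824138596653938
395 (np.int64(293), np.int64(344)) 403 (np.int64(289), np.int64(344)) 411 (np.int64(285), np.int64(344)) 419 (np.int64(307), np.int64(344)) 427 (np.int64(307), np.int64(344)) 435 (np.int64(306), np.int64(344)) 443 (np.int64(306), np.int64(343)) 451 (np.int64(315), np.int64(337)) 459 (np.int64(326), np.int64(331))
```

drive_tool([
  [0,-1,0,0,125],
  [0,-1,0,0,125],
  [0,-1,0,0,125],
  [0,0,0,0,125],
])

```text
time: 19.95
eef_pos: [0.4535, 0.2964, 0.0591]
tool_rot: [1.845, -2.542, 0.0]
wrist_force: [-0.3, 0.0, -2.2]
gripper_width: 0.0439
grasp_force: 5.5
```

```bash
python3 tilt.py
```

```text
19.95 [0.4535 0.2964 0.0591] [-0.3  0.  -2.2] 0.043913680309047666 5.5073051154613495
395 (np.int64(293), np.int64(344)) 403 (np.int64(289), np.int64(344)) 411 (np.int64(285), np.int64(344)) 419 (np.int64(305), np.int64(344)) 427 (np.int64(305), np.int64(344)) 435 (np.int64(306), np.int64(344)) 443 (np.int64(306), np.int64(342)) 451 (np.int64(314), np.int64(337)) 459 (np.int64(326), np.int64(331))
```

The edge slope now matches 0°, so the battery is upright. I'll open slowly, keeping the back finger still.

drive_tool([
  [0,0,0.5,0,123],
  [0,-0.8,0,0,118],
  [0,-0.8,0,0,113],
  [0,-0.8,0,0,108],
  [0,-0.8,0,0,103],
  [0,-0.5,0,0,98],
  [0,0,0,0,92],
  [0,0,0,0,80],
  [0,0,0,0,80],
])

```text
time: 21.12
eef_pos: [0.4571, 0.2954, 0.0588]
tool_rot: [-1.845, 2.542, -0.0]
wrist_force: [-0.2, -0.8, 0.6]
gripper_width: 0.0586
grasp_force: 0.0
```

```bash
python3 tilt.py
```

```text
21.125 [0.4571 0.2954 0.0588] [-0.2 -0.8  0.6] 0.058621862786333225 0.0
395 (np.int64(293), np.int64(344)) 403 (np.int64(289), np.int64(344)) 411 (np.int64(285), np.int64(344)) 419 (np.int64(306), np.int64(344)) 427 (np.int64(307), np.int64(344)) 435 (np.int64(306), np.int64(344)) 443 (np.int64(307), np.int64(344)) 451 (np.int64(314), np.int64(338)) 459 (np.int64(326), np.int64(333))
```

Both pads are clear of the battery. I'll open fully and rise.

drive_tool([
  [0,0,0,0,40],
  [0,0,0,0,10],
  [0,0,-10,0,0],
  [0,0,-30,0,0],
  [0,0,-40,0,0],
  [0,0,-40,0,0],
  [0,0,-30,0,0],
  [0,0,0,0,0],
])

```text
time: 22.18
eef_pos: [0.4581, 0.2961, 0.2128]
tool_rot: [-1.842, 2.538, 0.001]
wrist_force: [0.8, -0.1, 0.2]
gripper_width: 0.085
grasp_force: 0.0
```

```bash
python3 tilt.py; python3 - <<'E'
from h import *
import cv2
S=cam("side");s=imaging.capture("side");cv2.imwrite("pics/end.png",s)
# outline of the battery: bright top face / grey sides vs the predicted silhouette of an upright block, best xy/yaw/tilt
t=imaging.capture("top");cv2.imwrite("pics/endtop.png",t)
a=cv2.imread("pics/top0.png").astype(int);b=cv2.imread("pics/side0.png").astype(int)
def masks(im0,im1,box,thr=45):
    x0,y0,x1,y1=box;m=np.zeros(im0.shape[:2],np.uint8);m[y0:y1,x0:x1]=(np.abs(im1.astype(int)-im0).max(2)>thr)[y0:y1,x0:x1];return m
ms=masks(b,s,(265,360,400,480))
n,l,st,c=cv2.connectedComponentsWithStats(ms);k=1+st[1:,4].argmax();print("side diff",st[k],c[k])
E0=np.array([.431,.305,.004])
for d in(0,4,30,90):
    q=R.from_euler("ZY",[-.31,-np.radians(d)]);P=proj(S,E0+q.apply([[i,j,k] for i in(0,.04) for j in(-.031,.031) for k in(0,.105)]));print(d,P.min(0).round(),P.max(0).round())
for r in range(370,470,6):
    row=np.where(l[r]==k)[0];print(r,(row.min(),row.max()) if len(row) else None,end=" ")
# bystanders: change in image around jar/tin/brush/scraper in top view
for n,(x0,y0,x1,y1) in dict(jar=(185,165,230,215),tin=(440,155,492,205),brush=(243,250,275,350),scraper=(392,240,432,345)).items():
    print(n,int((np.abs(t[y0:y1,x0:x1].astype(int)-a[y0:y1,x0:x1]).max(2)>40).sum()))
E
```

```text
22.175 [0.4581 0.2961 0.2128] [ 0.8 -0.1  0.2] 0.08495030835738192 0.0
395 (np.int64(293), np.int64(344)) 403 (np.int64(289), np.int64(344)) 411 (np.int64(285), np.int64(344)) 419 (np.int64(306), np.int64(344)) 427 (np.int64(307), np.int64(344)) 435 (np.int64(306), np.int64(344)) 443 (np.int64(307), np.int64(344)) 451 (np.int64(314), np.int64(338)) 459 (np.int64(326), np.int64(333)) 
side diff [ 304  365   61   98 3759] [331.63527534 412.37776004]
0 [304. 363.] [361. 465.]
4 [306. 364.] [367. 465.]
30 [309. 382.] [399. 465.]
90 [331. 410.] [434. 518.]
370 (np.int64(329), np.int64(345)) 376 (np.int64(319), np.int64(356)) 382 (np.int64(313), np.int64(360)) 388 (np.int64(308), np.int64(358)) 394 (np.int64(306), np.int64(354)) 400 (np.int64(304), np.int64(358)) 406 (np.int64(306), np.int64(362)) 412 (np.int64(306), np.int64(360)) 418 (np.int64(306), np.int64(358)) 424 (np.int64(306), np.int64(355)) 430 (np.int64(306), np.int64(353)) 436 (np.int64(307), np.int64(349)) 442 (np.int64(307), np.int64(345)) 448 (np.int64(310), np.int64(340)) 454 (np.int64(318), np.int64(336)) 460 (np.int64(327), np.int64(332)) 466 None jar 0
tin 0
brush 1896
scraper 0
```

The battery's outline matches an upright block (columns 304–365, rows 365–463). The jar, tin and scraper show no change. The brush area is under the arm or its shadow in the top view, and its place looked unchanged in the earlier pictures.

```bash
python3 -c "
from rig import workorder
print(workorder.hand_in())"
```

```text
the job is handed in; nothing more can be done
None
```

The battery is unlatched, drawn out and standing upright, let go, in the tray, and the job was handed in about 22 s into the 42 s limit; jar, tin and scraper show no change, but the brush was hidden by the arm or its shadow in the last top picture.

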